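# Open the berry jar and put its cap away

## Robot

A 6-joint arm with a two-finger parallel gripper is mounted at the origin on the work surface. World frame = base frame: x ahead of the robot, y to its left, z up, the work surface at z = 0. Lengths are in m, angles in rad, forces in N, time in s.
With the tool pointing down it reaches from about 0.275 to 0.725 m from the base axis. Payload 5.6 kg.
Tool frame: the origin (TCP) lies at the very end of the fingers, on their centre line; the grasp point (between the pads) lies 19 mm behind it; z points along the fingers, y is the direction in which the jaws open and shut (so a half turn about z gives the same grasp; the last joint's range is limited). The gripper opens to 85 mm and grips with 20 to 120 N. Pads are 22 mm wide; open, the fingers measure 114 mm over their backs; the gripper's body (76 mm by 85 mm) begins 54 mm behind the grasp point. The pads swing forward as they close: fully open they stand 13 mm farther back than shut.
Start: joints at [1.575, 0.255, 0.108, 0, -1.424, -0.285], TCP at [0.152, 0.528, 0.231] pointing down, gripper open.
Joint ranges: [-2.95, 2.95], [-1.21, 1.97], [-1.09, 1.5], [-2.87, 1.71], [-2.94, -0.07], [-3.05, 3.05]. Speed limits (rad/s): [2.57, 2.57, 3.14, 3.14, 3.14, 3.14].

## Interface

Orientations are given as a rotation vector (axis times angle).
In Python, from rig import * gives the robot as it stands. The module is installed in compiled form; this text tells all that it offers.
- The arm moves only by the tool drive_tool, never from a script. Its arguments are lists of equal length, an entry for each row: "twist": the turn, a rotation vector about the tool's x, y, z in degrees, a list of three; "slide": the shift along the tool's x, y, z in mm, a list of three; "jaw": the finger opening in mm, from 0 to 85.4. In form: {"twist": [[ax, ay, az], ...], "slide": [[dx, dy, dz], ...], "jaw": [jaw, ...]}. A call has 1 to 20 rows; each row is the pose to reach, as a shift and turn from the pose commanded when the call began, along the tool's axes at that moment; what a row does not reach only later rows make up. A row lasts 1/12 s, in which the tool goes at most 41.7 mm and 7.16 degrees, less where a joint would pass 70% of its speed; a pose out of reach is approached as far as the arm can. A call with a gripper value outside its range is refused whole. The fingers move at their own pace and stop on an object; "newtons" is the grip in N (left out, the last holds). Time passes only in rows, so rows that repeat a pose let the fingers close. It gives the time, the measured TCP pose, the force and the opening at its end, in the units of the state.
- read_state(): the state, without advancing time (a new reading comes with each control period).
- capture(name): name is "side" or "top" or "wrist"; returns (picture, depth): 400x640x3 uint8, blue, green, red; 400x640 float32, m along the optical axis (not along the pixel's ray), 0 where there is no reading.
- calibration(name): a dict with "fov_y" (degrees; the focal length in pixels is half the picture's height over the tangent of half this angle, whatever the lens; pixels are square), "cx", "cy" (the principal point, pixels), "distortion" ([k1, k2, p1, p2, k3] as OpenCV has them; the pictures are not rectified), "R" (3x3) and "t" (3): a world point X has camera coordinates R X + t. Camera axes: x right, y down, z forward; pixel columns grow to the right and rows downward; lengths in m; the calibration is good to about 2 mm. A picture is of the moment at which its call begins: read the wrist's pose just before it. calibration takes no time and is no camera call; for the wrist camera it gives the pose at the moment of the call.
- job_done(): hands the job in, once; it reports no verdict.
Trained networks look in the newest picture that a camera, given by its name, has taken for a name from the list of things; names that differ only in an ending like _2 or _b are one class to them, and where a whole thing is asked for, a point or a joint stands for the part that bears it (a point fixed in the world has none). Each returns a list of dicts, best first, with "conf" (0 to 1); they miss things now and then, are a little off and sometimes report something else, mostly with a low value. They report only what shows in the picture. A call takes as long as a camera call. They do not tell look-alikes from the thing itself.
- spot_in(camera, thing): "at" ([x, y, z] in m, in world coordinates, good to about 4 mm: the middle of the surface that is visible of it).
- cut_out(camera, thing): "region" (400x640 bool, what is visible of it).
- landmark_of(camera, thing): "at" ([x, y, z] in m, in world coordinates, good to about 4 mm: a listed point, or the origin of a listed thing).
The state is a dict: "time_s": time; "joints": joint angles; "qd": joint speeds; "joint_efforts": joint torques, N m; "eef_pos": TCP position; "ee_rot": TCP orientation; "ft_force": force on the tool from outside, world axes, zero at the start; "moment": the same for the moment, N m; "gripper_width": finger opening in m.
Only numpy, scipy, OpenCV 4.12 (cv2) and the standard library are available. Lean on these libraries where they do the work, as an engineer would, in place of code of your own. Each camera call takes 0.05 s, during which the arm holds its last target. There are 200 camera calls.

## Task

Unscrew the red cap from the berry jar by its rim, lift it off and stand it on the grey mat. Then let go, take it again by the wooden knob on top, and lower it upright into the organiser compartment with the green felt, setting it down on the felt before you let go. Leave the ribbon spools and everything else where they are and never tip the cap over.

Things in the scene. Friction and masses are not known exactly. Their poses are not given: they have to be found in the camera images.
- cap: Red round screw cap, 62 mm across (12-sided, 64 mm over corners), 36 mm high, 0.06 to 0.13 kg. Origin: centre of its lower rim, z up along its axis; at the start 95.5 mm above the table. Only its rim turns it: grip it across its diameter from above. Turn counterclockwise seen from above about one and a half full turns (9.2 rad), rising 8 mm a turn; then the thread lets go and it lifts straight off.
- knob: Round light-wood knob on top of the cap, 26 mm in diameter, 28 mm high, for carrying. Origin: centre of its underside, 36.5 mm above the cap's lower rim, on the cap's axis. It swivels freely on the cap, so turning it does not unscrew the cap.
- jar: Glass jar of red berries held fast in a fixed 120 x 120 mm wooden block. Body 84 mm in diameter up to 75 mm above the table, shoulder up to 87 mm, threaded neck 50 mm in diameter up to 126 mm. Right-hand thread, about 2 mm play, little friction; the cap stays as left between grasps and cannot be pulled off early. Origin: centre of the underside at table height.
- mat: Grey square mat, 150 x 150 mm, 3 mm thick, fixed to the table. Origin: centre of the underside at table height.
- organiser: Pink open box, fixed to the table, 90 mm (its x) by 265 mm (its y), walls 32 mm high and 5 mm thick, floor 5 mm thick, with three compartments of about 80 x 80 mm in a row along its y, centred at y = -86, 0 and +86 mm. Two hold a ribbon spool, one is empty but for the green felt. Origin: centre of the underside.
- felt: Green felt square, 76 x 76 mm, 2 mm thick, fixed on the floor of the free compartment, in whichever of the three it is. Origin: centre of its underside, 5 mm above the table; the top of the felt is 7 mm above the table.
- spool_gold: Gold ribbon spool with black flanges, 60 mm in diameter, 34 mm high, standing loose in a compartment. Bystander. Origin: centre of the underside.
- spool_blue: Blue ribbon spool with black flanges, 60 mm in diameter, 34 mm high, standing loose in a compartment. Bystander. Origin: centre of the underside.
- spool_red: Red ribbon spool with black flanges, 64 mm in diameter, 50 mm high, standing loose on the table. Bystander. Origin: centre of the underside.
- scissors: Black-handled scissors, 160 mm long, lying loose on the table. Bystander. Origin: near the pivot, at table height.
- marker: Blue marker pen with white cap, 135 mm long, lying loose on the table. Bystander. Origin: near its middle, at table height.
Things that resemble listed ones, but are neither listed nor needed, are in the scene too. There is more than one size of the cap; the job needs the smallest.

How it is judged:
By the outcome, as a careful person would: the job done as asked, in the order asked, and still so for the second after the job is handed in, with the robot touching nothing.
It also fails if it takes over 72 s, if anything falls off the work surface, if the arm or the gripper's body presses on something with over 40 N, if the wrist force passes 120 N, or if a joint passes its speed limit or range.

## Working session

There is one attempt and no reset: what is moved stays moved. The work goes in short steps, Python scripts to look and compute and a tool call to move; the robot and the scene stay as the last step left them, time stands still between calls to the robot, and variables do not carry over. Pictures are saved under pics/ and viewed, about 8 in all and at most 12, crops included, and the job is handed in when it is done.

Besides the shell and the picture viewer there is one more tool, called by a JSON object that holds its "method" and its "body", one argument or row to a line. drive_tool: Moves the arm, as the interface text tells. Its arguments: {"type":"object","properties":{"twist":{"type":"array","items":{"type":"array","items":{"type":"number"}}},"slide":{"type":"array","items":{"type":"array","items":{"type":"number"}}},"jaw":{"type":"array","items":{"type":"number"}},"newtons":{"type":"number"}},"required":["twist","slide","jaw"]}

```bash
mkdir -p pics
python3 - <<'E'
from rig import *
import cv2,numpy as np
s=read_state();print({k:np.round(v,3) for k,v in s.items()})
for c in ["top","side"]:
    p,d=capture(c);cv2.imwrite(f"pics/{c}0.png",p)
    cal=calibration(c);print(c,cal["fov_y"],np.round(cal["t"],3),cal["R"].round(3).tolist() if hasattr(cal["R"],"round") else cal["R"])
    for t in ["cap","knob","jar","mat","organiser","felt","spool_gold","spool_blue"]:
        for f in (landmark_of,):
            try: print(c,t,[(np.round(r["at"],3).tolist(),round(r["conf"],2)) for r in f(c,t)])
            except Exception as e: print(c,t,e)
E
```

```text
{'time_s': np.float64(0.0), 'joints': array([ 1.575,  0.256,  0.107, -0.   , -1.424, -0.285]), 'qd': array([ 0.001,  0.001,  0.001, -0.001, -0.001, -0.   ]), 'joint_efforts': array([ 1.0000e-03, -3.8663e+01,  2.3794e+01,  5.3650e+00, -6.0000e-03,
       -0.0000e+00]), 'eef_pos': array([0.152, 0.528, 0.23 ]), 'ee_rot': array([ 3.109, -0.439, -0.   ]), 'ft_force': array([-0.055,  0.564,  0.427]), 'moment': array([ 0.098,  0.026, -0.044]), 'gripper_width': np.float64(0.085)}
top 54.074982823056295 [0.013 0.522 0.966] [[-0.025, -1.0, -0.005], [-0.997, 0.026, -0.077], [0.077, 0.003, -0.997]]
top cap [([0.563, -0.002, 0.094], 0.92), ([0.359, 0.052, 0.001], 0.88), ([0.412, -0.055, -0.0], 0.77)]
top knob [([0.364, 0.052, 0.05], 0.58), ([0.413, -0.053, 0.051], 0.51), ([0.56, -0.008, 0.135], 0.49)]
top jar []
top mat [([0.494, -0.232, -0.002], 0.76)]
top organiser [([0.536, 0.297, -0.001], 0.76)]
top felt [([0.534, 0.21, 0.002], 0.62)]
top spool_gold [([0.531, 0.29, 0.005], 0.91)]
top spool_blue [([0.537, 0.385, 0.002], 0.89)]
side 43.33227218256336 [-0.366  0.324  1.232] [[0.755, -0.655, 0.001], [-0.437, -0.505, -0.744], [0.488, 0.562, -0.668]]
side cap [([0.413, -0.058, -0.0], 0.91), ([0.361, 0.05, 0.001], 0.88), ([0.561, -0.01, 0.093], 0.77)]
side knob [([0.414, -0.064, 0.049], 0.73), ([0.361, 0.049, 0.049], 0.69), ([0.561, -0.007, 0.126], 0.44), ([0.533, 0.296, -0.001], 0.28)]
side jar [([0.56, -0.004, 0.002], 0.96)]
side mat [([0.496, -0.229, -0.002], 0.68)]
side organiser [([0.535, 0.296, -0.0], 0.94)]
side felt [([0.537, 0.208, 0.007], 0.74), ([0.499, -0.228, 0.0], 0.74)]
side spool_gold [([0.559, -0.009, 0.094], 0.38), ([0.535, 0.294, 0.0], 0.3)]
side spool_blue [([0.533, 0.384, 0.006], 0.67), ([0.561, -0.007, 0.128], 0.16)]
```

View pics/top0.png

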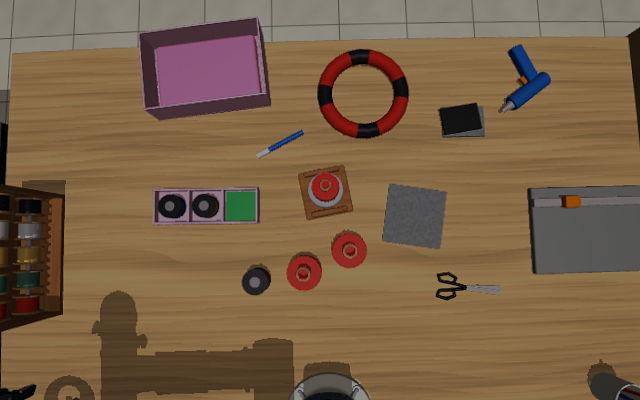

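View pics/side0.png

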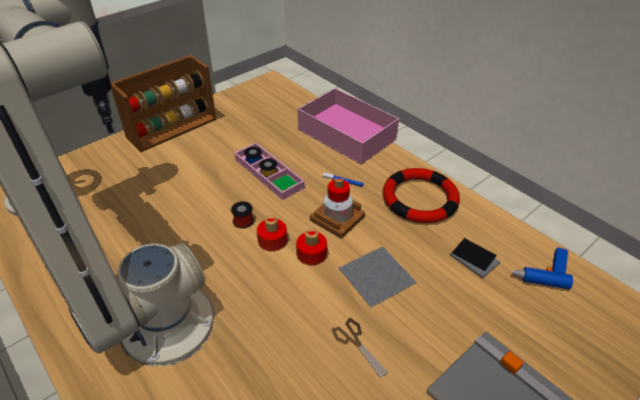

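The job's cap is on the jar at top (325,186). The two caps on the table at (304,271) and (349,250) look larger. I'll confirm that with a crop, and fit the circles from depth.

```bash
cat > h.py <<'E'
from rig import *
import cv2,numpy as np
from scipy.spatial.transform import Rotation as Ro
def cloud(c,pic=None):
    cal=calibration(c);p,d=capture(c)
    f=200/np.tan(np.radians(cal["fov_y"]/2));K=np.array([[f,0,cal["cx"]],[0,f,cal["cy"]],[0,0,1]])
    u,v=np.meshgrid(np.arange(640.),np.arange(400.))
    n=cv2.undistortPoints(np.stack([u,v],-1).reshape(-1,1,2),K,np.array(cal["distortion"],float)).reshape(400,640,2)
    X=np.dstack([n[...,0]*d,n[...,1]*d,d])
    W=(X-np.array(cal["t"]))@np.array(cal["R"]); W[d==0]=np.nan
    if pic: cv2.imwrite("pics/"+pic,p)
    return p,W
def go(pos,yaw=None):
    """tool slide (mm) & twist z (deg) to reach TCP pos with tool-x world yaw (deg), tool down"""
    s=read_state();R=Ro.from_rotvec(s["ee_rot"]).as_matrix()
    y=np.degrees(np.arctan2(R[1,0],R[0,0]))
    print("tcp",np.round(s["eef_pos"],4),"yaw",round(y,1),"tilt",np.round(R[:2,2],4),"j6",round(s["joints"][5],3),"t",round(s["time_s"],2),"F",np.round(s["ft_force"],1),"w",round(float(s["gripper_width"])*1e3,1))
    if pos is not None: print("slide",np.round(R.T@(np.array(pos)-s["eef_pos"])*1e3,1), "twist z", None if yaw is None else round(-(yaw-y),1))
E
python3 - <<'E'
from h import *
p,W=cloud("top")
cv2.imwrite("pics/crop.png",cv2.resize(p[150:310,220:460],None,fx=3,fy=3,interpolation=cv2.INTER_CUBIC))
hsv=cv2.cvtColor(p,cv2.COLOR_BGR2HSV)
red=((hsv[...,0]<8)|(hsv[...,0]>172))&(hsv[...,1]>140)
for (u,v) in [(325,186),(304,271),(349,250)]:
    m=np.zeros_like(red);m[v-24:v+25,u-24:u+25]=1;m&=red
    q=W[m];zt=np.nanpercentile(q[:,2],70);q=q[abs(q[:,2]-zt)<.006]
    (c,r)=cv2.minEnclosingCircle(q[:,:2].astype(np.float32))
    print(u,v,"top z",zt.round(4),"c",np.round(c,4),"d",round(2e3*r,1),len(q))
go((0.561,-0.006,0.29),0)
E
```

```text
325 186 top z 0.1307 c [ 0.5599 -0.0049] d 63.5 519
304 271 top z 0.0485 c [0.3618 0.052 ] d 83.8 806
349 250 top z 0.0479 c [ 0.4126 -0.0594] d 85.3 816
tcp [0.1524 0.5285 0.2313] yaw -16.1 tilt [0. 0.] j6 -0.285 t 0.95 F [-0.9 -0.6 -0.7] w 85.6
slide [540.7 400.3 -58.7] twist z -16.1
```

View pics/crop.png

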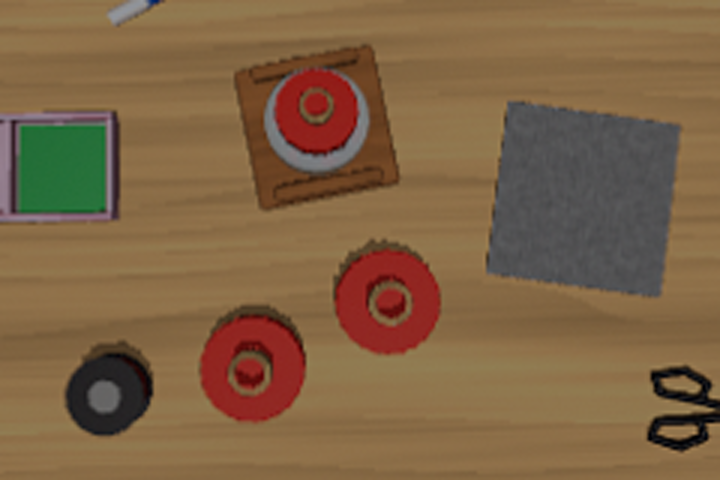

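The crop shows the jar's cap at crop (317,105), full (325,186). It measures 63.5 mm against about 84 mm for the two on the table at crop (253,368) and (388,300), so the jar's cap is the smallest and the one meant. Moving above it.

{"method": "drive_tool", "body": {
  "twist": [
    [0,0,0],
    [0,0,0],
    [0,0,0],
    [0,0,0],
    [0,0,0],
    [0,0,0],
    [0,0,0],
    [0,0,0],
    [0,0,0],
    [0,0,0],
    [0,0,0],
    [0,0,0],
    [0,0,0],
    [0,0,0],
    [0,0,0],
    [0,0,0],
    [0,0,0],
    [0,0,0],
    [0,0,0],
    [0,0,0]
  ],
  "slide": [
    [20,15,-40],
    [50,36,-59],
    [85,62,-59],
    [120,88,-59],
    [153,113,-59],
    [186,138,-59],
    [219,163,-59],
    [252,187,-59],
    [285,211,-59],
    [318,235,-59],
    [351,260,-59],
    [384,285,-59],
    [417,310,-59],
    [450,334,-59],
    [480,356,-59],
    [510,378,-59],
    [530,392,-59],
    [540,400,-59],
    [540,400,-59],
    [540,400,-59]
  ],
  "jaw": [85,85,85,85,85,85,85,85,85,85,85,85,85,85,85,85,85,85,85,85],
  "newtons": 40
}}

```text
time_s: 2.62
eef_pos: [0.5604, -0.0056, 0.29]
ee_rot: [-3.11, 0.441, 0.001]
ft_force: [0.0, 0.2, 0.1]
gripper_width: 0.085
```

Run:
```python
from h import *
go((0.56,-0.005,0.29),0)
print(read_state()["joints"].round(3))
p,W=cloud("wrist","w1.png")
hsv=cv2.cvtColor(p,cv2.COLOR_BGR2HSV)
red=((hsv[...,0]<8)|(hsv[...,0]>172))&(hsv[...,1]>140)
for zl,zh in((.127,.135),(.156,.165)):
    m=(W[...,2]>zl)&(W[...,2]<zh)&(np.hypot(W[...,0]-.56,W[...,1]+.005)<.045)
    q=W[m]
    if len(q)>20:
        h=cv2.convexHull((q[:,:2]*1e3).astype(np.float32));c,r=cv2.minEnclosingCircle(h);print(zl,np.round(c,1),round(2*r,1),q[:,2].mean().round(4),len(q),cv2.minAreaRect(h))
for t in("cap","knob"):print(t,landmark_of("wrist",t))
```

```text
tcp [ 0.5604 -0.0056  0.29  ] yaw -16.2 tilt [-0.0006  0.0001] j6 1.02 t 2.62 F [0.  0.2 0.1] w 85.0
slide [-0.5 -0.5 -0. ] twist z -16.2
[ 0.269  0.268  0.273 -0.    -1.576  1.02 ]
0.127 [562.   -5.7] 64.2 0.131 2965 ((562.0718383789062, -5.94122314453125), (62.02790832519531, 62.056907653808594), 24.849536895751953)
0.156 [562.3  -6. ] 25.4 0.1581 334 ((562.3890380859375, -5.915834426879883), (24.880796432495117, 24.367443084716797), 74.56451416015625)
cap [{'at': [0.3616, 0.0507, 0.0019], 'conf': 0.94}, {'at': [0.4093, -0.0586, -0.0013], 'conf': 0.87}, {'at': [0.5608, -0.0056, 0.0995], 'conf': 0.73}]
knob [{'at': [0.3608, 0.049, 0.0466], 'conf': 0.88}, {'at': [0.4101, -0.0606, 0.0533], 'conf': 0.84}, {'at': [0.5596, -0.0016, 0.1334], 'conf': 0.79}]
```

{"method": "drive_tool", "body": {
  "twist": [
    [0,0,7],
    [0,0,14],
    [0,0,21],
    [0,0,28],
    [0,0,35],
    [0,0,42],
    [0,0,49],
    [0,0,56],
    [0,0,63],
    [0,0,70],
    [0,0,77],
    [0,0,84],
    [0,0,91],
    [0,0,98],
    [0,0,105],
    [0,0,112],
    [0,0,119],
    [0,0,126],
    [0,0,133],
    [0,0,140]
  ],
  "slide": [
    [0,0,0],
    [0,0,0],
    [0,0,0],
    [0,0,0],
    [0,0,0],
    [0,0,0],
    [0,0,0],
    [0,0,0],
    [0,0,10],
    [0,0,20],
    [0,0,30],
    [0,0,40],
    [0,0,50],
    [0,0,60],
    [0,0,70],
    [0,0,80],
    [0,0,90],
    [0,0,90],
    [0,0,90],
    [0,0,90]
  ],
  "jaw": [85,85,85,85,85,85,85,85,85,85,85,85,85,85,85,85,85,85,85,85]
}}

```text
time_s: 4.43
eef_pos: [0.5599, -0.0044, 0.2006]
ee_rot: [-0.644, 3.074, 0.0]
ft_force: [-0.1, -0.2, -0.3]
gripper_width: 0.0846
```

Run:
```python
from h import *
go((0.5612,-0.0058,0.098),-215)
```

```text
tcp [ 0.5599 -0.0044  0.2006] yaw -156.3 tilt [0.0005 0.0002] j6 -1.429 t 4.43 F [-0.1 -0.2 -0.3] w 84.6
slide [ -0.6  -1.8 102.6] twist z 58.7
```

{"method": "drive_tool", "body": {
  "twist": [
    [0,0,7],
    [0,0,14],
    [0,0,21],
    [0,0,28],
    [0,0,35],
    [0,0,42],
    [0,0,49],
    [0,0,56],
    [0,0,58.7],
    [0,0,58.7],
    [0,0,58.7],
    [0,0,58.7],
    [0,0,58.7],
    [0,0,58.7]
  ],
  "slide": [
    [-0.6,-1.8,0],
    [-0.6,-1.8,10],
    [-0.6,-1.8,20],
    [-0.6,-1.8,30],
    [-0.6,-1.8,40],
    [-0.6,-1.8,50],
    [-0.6,-1.8,60],
    [-0.6,-1.8,70],
    [-0.6,-1.8,80],
    [-0.6,-1.8,90],
    [-0.6,-1.8,98],
    [-0.6,-1.8,102.5],
    [-0.6,-1.8,102.5],
    [-0.6,-1.8,102.5]
  ],
  "jaw": [85,85,85,85,85,85,85,85,85,85,85,85,85,85]
}}

```text
time_s: 5.6
eef_pos: [0.5618, -0.0068, 0.098]
ee_rot: [0.937, 2.998, -0.0]
ft_force: [0.6, -0.0, 0.9]
gripper_width: 0.0847
```

{"method": "drive_tool", "body": {
  "twist": [
    [0,0,0],
    [0,0,0],
    [0,0,0],
    [0,0,0],
    [0,0,0],
    [0,0,0]
  ],
  "slide": [
    [0,0,0],
    [0,0,0],
    [0,0,0],
    [0,0,0],
    [0,0,0],
    [0,0,0]
  ],
  "jaw": [70,62,56,56,56,56],
  "newtons": 40
}}

```text
time_s: 6.1
eef_pos: [0.5623, -0.007, 0.0986]
ee_rot: [0.938, 2.997, 0.001]
ft_force: [0.6, 0.5, 5.1]
gripper_width: 0.0613
```

Run:
```python
from h import *
go((0.5612,-0.0058,0.098),-215);print(read_state()["moment"].round(2))
p,d=capture("side");cv2.imwrite("pics/s1.png",cv2.resize(p[100:260,240:440],None,fx=3,fy=3))
```

```text
tcp [ 0.5623 -0.007   0.0986] yaw 145.2 tilt [ 0.0017 -0.    ] j6 -2.444 t 6.1 F [0.6 0.5 5.1] w 61.3
slide [1.6 0.3 0.6] twist z 360.2
[-0.04  0.01 -0.01]
```

View pics/s1.png

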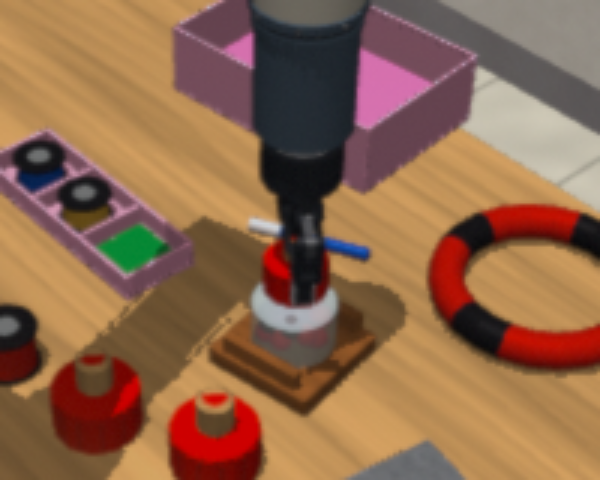

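The picture shows the fingers gripping the red cap's rim at crop (300,270), with an opening of 61.3 mm. Starting to unscrew.

{"method": "drive_tool", "body": {
  "twist": [
    [0,0,-7],
    [0,0,-14],
    [0,0,-21],
    [0,0,-28],
    [0,0,-35],
    [0,0,-42],
    [0,0,-49],
    [0,0,-56],
    [0,0,-63],
    [0,0,-70],
    [0,0,-77],
    [0,0,-84],
    [0,0,-91],
    [0,0,-98],
    [0,0,-105],
    [0,0,-112],
    [0,0,-119],
    [0,0,-126],
    [0,0,-133],
    [0,0,-140]
  ],
  "slide": [
    [0,0,-0.2],
    [0,0,-0.3],
    [0,0,-0.5],
    [0,0,-0.6],
    [0,0,-0.8],
    [0,0,-0.9],
    [0,0,-1.1],
    [0,0,-1.2],
    [0,0,-1.4],
    [0,0,-1.6],
    [0,0,-1.7],
    [0,0,-1.9],
    [0,0,-2],
    [0,0,-2.2],
    [0,0,-2.3],
    [0,0,-2.5],
    [0,0,-2.6],
    [0,0,-2.8],
    [0,0,-3],
    [0,0,-3.1]
  ],
  "jaw": [56,56,56,56,56,56,56,56,56,56,56,56,56,56,56,56,56,56,56,56]
}}

```text
time_s: 7.82
eef_pos: [0.5621, -0.0058, 0.1016]
ee_rot: [-2.5, 1.899, -0.0]
ft_force: [-1.3, 4.3, 6.4]
gripper_width: 0.0613
```

Run:
```python
from h import *
go((0.5615,-0.006,0.1),-215+140);print(read_state()["moment"].round(2))
```

```text
tcp [ 0.5621 -0.0058  0.1016] yaw -74.5 tilt [0.0015 0.0019] j6 0.005 t 7.82 F [-1.3  4.3  6.4] w 61.3
slide [0.  0.6 1.6] twist z 0.5
[ 1.44  0.57 -0.22]
```

{"method": "drive_tool", "body": {
  "twist": [
    [0,0,-7],
    [0,0,-14],
    [0,0,-21],
    [0,0,-28],
    [0,0,-35],
    [0,0,-42],
    [0,0,-49],
    [0,0,-56],
    [0,0,-63],
    [0,0,-70],
    [0,0,-77],
    [0,0,-84],
    [0,0,-91],
    [0,0,-98],
    [0,0,-105],
    [0,0,-112],
    [0,0,-119],
    [0,0,-126],
    [0,0,-133],
    [0,0,-140]
  ],
  "slide": [
    [0,0,-0.2],
    [0,0,-0.3],
    [0,0,-0.5],
    [0,0,-0.6],
    [0,0,-0.8],
    [0,0,-0.9],
    [0,0,-1.1],
    [0,0,-1.2],
    [0,0,-1.4],
    [0,0,-1.6],
    [0,0,-1.7],
    [0,0,-1.9],
    [0,0,-2],
    [0,0,-2.2],
    [0,0,-2.3],
    [0,0,-2.5],
    [0,0,-2.6],
    [0,0,-2.8],
    [0,0,-3],
    [0,0,-3.1]
  ],
  "jaw": [56,56,56,56,56,56,56,56,56,56,56,56,56,56,56,56,56,56,56,56]
}}

```text
time_s: 9.48
eef_pos: [0.562, -0.007, 0.1047]
ee_rot: [2.641, 1.7, 0.001]
ft_force: [-2.4, 1.4, 7.5]
gripper_width: 0.0615
```

{"method": "drive_tool", "body": {
  "twist": [
    [0,0,-7],
    [0,0,-14],
    [0,0,-20],
    [0,0,-20],
    [0,0,-20],
    [0,0,-20],
    [0,0,-20],
    [0,0,-20],
    [0,0,-20]
  ],
  "slide": [
    [0,0,-0.2],
    [0,0,-0.3],
    [0,0,-0.4],
    [0,0,-0.4],
    [0,0,-0.4],
    [0,0,-0.4],
    [0,0,-0.4],
    [0,0,-0.4],
    [0,0,-0.4]
  ],
  "jaw": [56,56,56,56,65,75,85,85,85]
}}

```text
time_s: 10.23
eef_pos: [0.5614, -0.0069, 0.104]
ee_rot: [-2.312, -2.126, 0.001]
ft_force: [0.8, 0.4, 0.3]
gripper_width: 0.0852
```

Run:
```python
from h import *
go((0.5615,-0.006,0.1),-215+300);print(read_state()["moment"].round(2))
p,W=cloud("top","t2.png")
m=(W[...,2]>.132)&(W[...,2]<.145)&(np.hypot(W[...,0]-.56,W[...,1]+.005)<.04)
print(np.nanmedian(W[m],0),m.sum())
```

```text
tcp [ 0.5614 -0.0069  0.104 ] yaw 85.2 tilt [-0.0007 -0.0001] j6 2.792 t 10.23 F [0.8 0.4 0.3] w 85.2
slide [ 0.9 -0.   4. ] twist z 0.2
[ 0.02 -0.09 -0.04]
[nan nan nan] 0
  return np.nanmean(a, axis, out=out, keepdims=keepdims)
```

{"method": "drive_tool", "body": {
  "twist": [
    [0,0,7],
    [0,0,14],
    [0,0,21],
    [0,0,28],
    [0,0,35],
    [0,0,42],
    [0,0,49],
    [0,0,56],
    [0,0,63],
    [0,0,70],
    [0,0,77],
    [0,0,84],
    [0,0,91],
    [0,0,98],
    [0,0,105],
    [0,0,112],
    [0,0,119],
    [0,0,126],
    [0,0,133],
    [0,0,140]
  ],
  "slide": [
    [0.5,0,0],
    [0.5,0,0],
    [0.5,0,0],
    [0.5,0,0],
    [0.5,0,0],
    [0.5,0,0],
    [0.5,0,0],
    [0.5,0,0],
    [0.5,0,0],
    [0.5,0,0],
    [0.5,0,0],
    [0.5,0,0],
    [0.5,0,0],
    [0.5,0,0],
    [0.5,0,0],
    [0.5,0,0],
    [0.5,0,0],
    [0.5,0,0],
    [0.5,0,0],
    [0.5,0,0]
  ],
  "jaw": [85,85,85,85,85,85,85,85,85,85,85,85,85,85,85,85,85,85,85,85]
}}

```text
time_s: 11.95
eef_pos: [0.5616, -0.0064, 0.1043]
ee_rot: [2.785, -1.454, -0.0]
ft_force: [0.4, 0.4, -0.9]
gripper_width: 0.0849
```

{"method": "drive_tool", "body": {
  "twist": [
    [0,0,7],
    [0,0,14],
    [0,0,21],
    [0,0,28],
    [0,0,35],
    [0,0,42],
    [0,0,49],
    [0,0,56],
    [0,0,63],
    [0,0,70],
    [0,0,77],
    [0,0,84],
    [0,0,91],
    [0,0,98],
    [0,0,105],
    [0,0,112],
    [0,0,119],
    [0,0,126],
    [0,0,130],
    [0,0,130]
  ],
  "slide": [
    [0,0,0],
    [0,0,0],
    [0,0,0],
    [0,0,0],
    [0,0,0],
    [0,0,0],
    [0,0,0],
    [0,0,0],
    [0,0,0],
    [0,0,0],
    [0,0,0],
    [0,0,0],
    [0,0,0],
    [0,0,0],
    [0,0,0],
    [0,0,0],
    [0,0,0],
    [0,0,0],
    [0,0,0],
    [0,0,0]
  ],
  "jaw": [85,85,85,85,85,85,85,85,85,85,85,85,85,85,85,85,85,85,85,85]
}}

```text
time_s: 13.62
eef_pos: [0.5616, -0.0064, 0.1043]
ee_rot: [-0.135, -3.138, 0.0]
ft_force: [-0.3, -0.4, 0.3]
gripper_width: 0.0848
```

{"method": "drive_tool", "body": {
  "twist": [
    [0,0,0],
    [0,0,0],
    [0,0,0],
    [0,0,0],
    [0,0,0],
    [0,0,0]
  ],
  "slide": [
    [0,0,0],
    [0,0,0],
    [0,0,0],
    [0,0,0],
    [0,0,0],
    [0,0,0]
  ],
  "jaw": [70,62,56,56,56,56]
}}

```text
time_s: 14.12
eef_pos: [0.5619, -0.0065, 0.1046]
ee_rot: [0.13, 3.138, -0.0]
ft_force: [0.4, -0.3, 1.5]
gripper_width: 0.0614
```

{"method": "drive_tool", "body": {
  "twist": [
    [0,0,-7],
    [0,0,-14],
    [0,0,-21],
    [0,0,-28],
    [0,0,-35],
    [0,0,-42],
    [0,0,-49],
    [0,0,-56],
    [0,0,-63],
    [0,0,-70],
    [0,0,-77],
    [0,0,-84],
    [0,0,-91],
    [0,0,-98],
    [0,0,-105],
    [0,0,-112],
    [0,0,-119],
    [0,0,-126],
    [0,0,-133],
    [0,0,-140]
  ],
  "slide": [
    [0,0,-0.2],
    [0,0,-0.3],
    [0,0,-0.5],
    [0,0,-0.6],
    [0,0,-0.8],
    [0,0,-0.9],
    [0,0,-1.1],
    [0,0,-1.2],
    [0,0,-1.4],
    [0,0,-1.6],
    [0,0,-1.7],
    [0,0,-1.9],
    [0,0,-2],
    [0,0,-2.2],
    [0,0,-2.3],
    [0,0,-2.5],
    [0,0,-2.6],
    [0,0,-2.8],
    [0,0,-3],
    [0,0,-3.1]
  ],
  "jaw": [56,56,56,56,56,56,56,56,56,56,56,56,56,56,56,56,56,56,56,56]
}}

```text
time_s: 15.78
eef_pos: [0.5617, -0.0062, 0.1076]
ee_rot: [-2.908, 1.188, -0.0]
ft_force: [-0.5, 0.2, 2.4]
gripper_width: 0.0616
```

Run:
```python
from h import *
go((0.5615,-0.006,0.107),-45);print(read_state()["moment"].round(2))
p,d=capture("side");cv2.imwrite("pics/s2.png",cv2.resize(p[100:260,240:440],None,fx=3,fy=3))
```

```text
tcp [ 0.5617 -0.0062  0.1076] yaw -44.4 tilt [0.0002 0.0004] j6 0.528 t 15.78 F [-0.5  0.2  2.4] w 61.6
slide [-0.3  0.   0.6] twist z 0.6
[ 0.27  0.16 -0.07]
```

{"method": "drive_tool", "body": {
  "twist": [
    [0,0,-7],
    [0,0,-14],
    [0,0,-21],
    [0,0,-28],
    [0,0,-35],
    [0,0,-42],
    [0,0,-49],
    [0,0,-56],
    [0,0,-63],
    [0,0,-70],
    [0,0,-77],
    [0,0,-84],
    [0,0,-91],
    [0,0,-98],
    [0,0,-105],
    [0,0,-112],
    [0,0,-119],
    [0,0,-119],
    [0,0,-119],
    [0,0,-119]
  ],
  "slide": [
    [0,0,-0.2],
    [0,0,-0.3],
    [0,0,-0.5],
    [0,0,-0.6],
    [0,0,-0.8],
    [0,0,-0.9],
    [0,0,-1.1],
    [0,0,-1.2],
    [0,0,-1.4],
    [0,0,-1.6],
    [0,0,-1.7],
    [0,0,-1.9],
    [0,0,-2],
    [0,0,-2.2],
    [0,0,-2.3],
    [0,0,-2.5],
    [0,0,-2.6],
    [0,0,-3.6],
    [0,0,-4.6],
    [0,0,-5.6]
  ],
  "jaw": [56,56,56,56,56,56,56,56,56,56,56,56,56,56,56,56,56,56,56,56]
}}

```text
time_s: 17.5
eef_pos: [0.5614, -0.0064, 0.1127]
ee_rot: [-2.509, -1.889, 0.001]
ft_force: [-0.1, 0.5, -0.6]
gripper_width: 0.0612
```

Run:
```python
from h import *
go((0.5615,-0.006,0.2),75);print(read_state()["moment"].round(2))
p,d=capture("side");cv2.imwrite("pics/s2.png",cv2.resize(p[80:280,220:440],None,fx=3,fy=3))
```

```text
tcp [ 0.5614 -0.0064  0.1127] yaw 73.9 tilt [-0.001   0.0001] j6 2.594 t 17.5 F [-0.1  0.5 -0.6] w 61.2
slide [  0.4  -0.1 -87.3] twist z -1.1
[ 0.06  0.   -0.01]
```

View pics/s2.png

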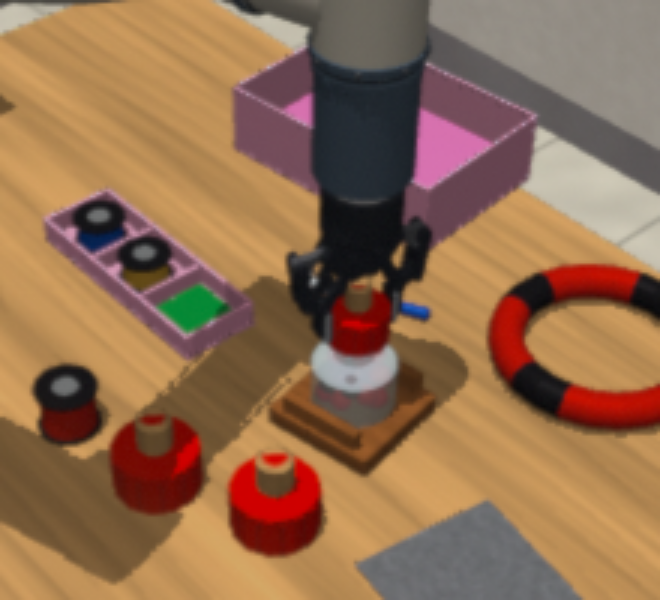

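The picture shows the cap gripped upright at crop (360,320), just above the jar neck at (355,355). The force is about -0.6 N, so it is free of the thread. Lifting and carrying it to the mat.

{"method": "drive_tool", "body": {
  "twist": [
    [0,0,0],
    [0,0,0],
    [0,0,0],
    [0,0,0],
    [0,0,5],
    [0,0,11],
    [0,0,17],
    [0,0,23],
    [0,0,29],
    [0,0,35],
    [0,0,41],
    [0,0,47],
    [0,0,53],
    [0,0,59],
    [0,0,65],
    [0,0,71],
    [0,0,74],
    [0,0,74],
    [0,0,74],
    [0,0,74]
  ],
  "slide": [
    [0,0,-10],
    [0,0,-25],
    [0,0,-42],
    [0,0,-60],
    [-5,0,-70],
    [-18,0,-75],
    [-36,0,-75],
    [-56,-1,-75],
    [-76,-1,-75],
    [-96,-1,-75],
    [-116,-1,-75],
    [-136,-1,-75],
    [-156,-2,-75],
    [-176,-2,-75],
    [-196,-2,-75],
    [-214,-2,-75],
    [-226,-2,-75],
    [-232,-2,-75],
    [-233,-2,-75],
    [-233,-2,-75]
  ],
  "jaw": [56,56,56,56,56,56,56,56,56,56,56,56,56,56,56,56,56,56,56,56]
}}

```text
time_s: 19.22
eef_pos: [0.4964, -0.23, 0.1884]
ee_rot: [-3.141, -0.007, -0.0]
ft_force: [-1.0, 0.9, -1.0]
gripper_width: 0.0614
```

Run:
```python
from h import *
go((0.495,-0.23,0.012),0)
p,W=cloud("side","s3.png")
r=cut_out("side","mat");print(len(r))
for x in r[:1]: print("mat",np.nanmean(W[x["region"]],0).round(4),x["conf"])
hsv=cv2.cvtColor(p,cv2.COLOR_BGR2HSV);red=((hsv[...,0]<8)|(hsv[...,0]>172))&(hsv[...,1]>140)
m=red&(np.hypot(W[...,0]-.495,W[...,1]+.23)<.06)&(W[...,2]>.1)
print("cap lowest",np.nanpercentile(W[m][:,2],[1,2,5,95]).round(4),m.sum())
```

```text
tcp [ 0.4964 -0.23    0.1884] yaw 0.2 tilt [0.0003 0.0001] j6 1.723 t 19.22 F [-1.   0.9 -1. ] w 61.4
slide [ -1.5  -0.  176.4] twist z 0.2
1
mat [ 0.4932 -0.2375  0.0032] 0.94
cap lowest [0.187  0.1879 0.1908 0.226 ] 444
```

{"method": "drive_tool", "body": {
  "twist": [
    [0,0,0],
    [0,0,0],
    [0,0,0],
    [0,0,0],
    [0,0,0],
    [0,0,0],
    [0,0,0],
    [0,0,0],
    [0,0,0],
    [0,0,0],
    [0,0,0],
    [0,0,0],
    [0,0,0],
    [0,0,0]
  ],
  "slide": [
    [0,0,15],
    [0,0,40],
    [0,0,65],
    [0,0,90],
    [0,0,115],
    [0,0,135],
    [0,0,152],
    [0,0,165],
    [0,0,173],
    [0,0,176],
    [0,0,178],
    [0,0,180],
    [0,0,181],
    [0,0,181]
  ],
  "jaw": [56,56,56,56,56,56,56,56,56,56,56,56,56,56]
}}

```text
time_s: 20.48
eef_pos: [0.4968, -0.2301, 0.0076]
ee_rot: [3.141, 0.006, 0.002]
ft_force: [0.1, -0.9, -0.5]
gripper_width: 0.0615
```

{"method": "drive_tool", "body": {
  "twist": [
    [0,0,0],
    [0,0,0],
    [0,0,0]
  ],
  "slide": [
    [0,0,0.5],
    [0,0,1],
    [0,0,1]
  ],
  "jaw": [56,56,56]
}}

```text
time_s: 20.73
eef_pos: [0.4965, -0.2301, 0.0062]
ee_rot: [3.142, 0.006, 0.001]
ft_force: [0.2, -0.1, -1.3]
gripper_width: 0.0617
```

{"method": "drive_tool", "body": {
  "twist": [
    [0,0,0],
    [0,0,0],
    [0,0,0]
  ],
  "slide": [
    [0,0,0.5],
    [0,0,1],
    [0,0,1]
  ],
  "jaw": [56,56,56]
}}

```text
time_s: 20.98
eef_pos: [0.4966, -0.2302, 0.0057]
ee_rot: [3.141, 0.006, 0.001]
ft_force: [-1.9, 1.5, 4.3]
gripper_width: 0.0614
```

{"method": "drive_tool", "body": {
  "twist": [
    [0,0,0],
    [0,0,0],
    [0,0,0],
    [0,0,0],
    [0,0,0],
    [0,0,0],
    [0,0,0],
    [0,0,0],
    [0,0,0],
    [0,0,0],
    [0,0,0],
    [0,0,0],
    [0,0,0],
    [0,0,0]
  ],
  "slide": [
    [0,0,0],
    [0,0,0],
    [0,0,0],
    [0,0,0],
    [0,0,0],
    [0,0,-5],
    [0,0,-20],
    [0,0,-45],
    [0,0,-75],
    [0,0,-110],
    [0,0,-140],
    [0,0,-150],
    [0,0,-150],
    [0,0,-150]
  ],
  "jaw": [65,75,85,85,85,85,85,85,85,85,85,85,85,85]
}}

```text
time_s: 22.15
eef_pos: [0.4965, -0.2299, 0.1554]
ee_rot: [-3.141, -0.006, -0.002]
ft_force: [-1.2, 0.7, -1.1]
gripper_width: 0.0853
```

Run:
```python
from h import *
go((0.4965,-0.23,0.046),0)
p,W=cloud("wrist","w4.png")
for zl,zh in((.033,.045),(.06,.072)):
    m=(W[...,2]>zl)&(W[...,2]<zh)&(np.hypot(W[...,0]-.4965,W[...,1]+.23)<.045);q=W[m]
    if len(q)>20:
        c,r=cv2.minEnclosingCircle((q[:,:2]*1e3).astype(np.float32));print(zl,np.round(c,1),round(2*r,1),q[:,2].mean().round(4),len(q))
# organiser / felt
p,W=cloud("top")
hsv=cv2.cvtColor(p,cv2.COLOR_BGR2HSV)
g=(abs(hsv[...,0].astype(int)-60)<20)&(hsv[...,1]>120)&(np.hypot(W[...,0]-.536,W[...,1]-.209)<.07)
q=(W[g][:,:2]*1e3).astype(np.float32);print("felt top",np.nanmean(W[g],0).round(4),cv2.minAreaRect(q))
for c in("top","side"):
    if c=="side":p,W=cloud("side");
    r=cut_out(c,"felt")
    for x in r: print(c,"felt region",np.nanmean(W[x["region"]],0).round(4),cv2.minAreaRect((W[x["region"]][:,:2]*1e3).astype(np.float32)),x["conf"])
    print([(np.round(x["at"],4),x["conf"]) for x in landmark_of(c,"organiser")])
p,W=cloud("side");cv2.imwrite("pics/s4.png",p)
```

```text
tcp [ 0.4965 -0.2299  0.1554] yaw 0.2 tilt [0.0012 0.0003] j6 1.722 t 22.15 F [-1.2  0.7 -1.1] w 85.3
slide [-1.000e-01  1.000e-01  1.094e+02] twist z 0.2
0.033 [ 496.8 -230.2] 64.0 0.0387 3857
0.06 [ 497.  -230.1] 26.0 0.0652 494
felt top [0.5314 0.2123 0.0058] ((531.5848999023438, 212.54251098632812), (71.64318084716797, 72.6525650024414), 88.68059539794922)
top felt region [0.5318 0.215  0.0058] ((530.7113647460938, 214.89816284179688), (71.50428771972656, 75.09759521484375), 89.33699035644531) 0.91
[(array([0.5371, 0.2952, 0.0011]), 0.82)]
side felt region [0.5406 0.219  0.0077] ((537.2157592773438, 208.98062133789062), (95.83590698242188, 70.40291595458984), 73.37482452392578) 0.54
[(array([ 0.5358,  0.2952, -0.0026]), 0.77)]
```

View pics/s4.png

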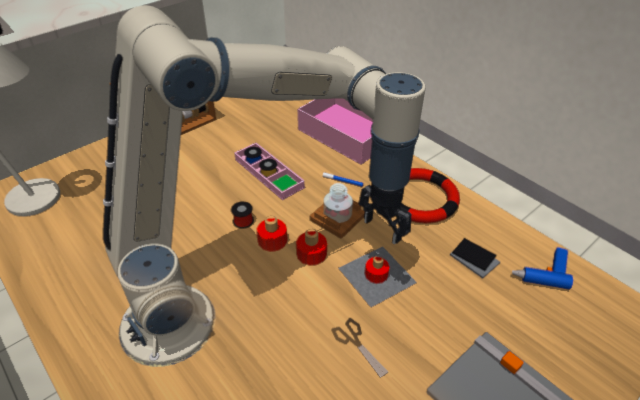

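The cap stands upright on the mat at (377,268), released. The knob is within 1 mm of the tool axis. Now gripping it by the knob.

{"method": "drive_tool", "body": {
  "twist": [
    [0,0,0],
    [0,0,0],
    [0,0,0],
    [0,0,0],
    [0,0,0],
    [0,0,0],
    [0,0,0],
    [0,0,0],
    [0,0,0],
    [0,0,0],
    [0,0,0],
    [0,0,0],
    [0,0,0],
    [0,0,0],
    [0,0,0],
    [0,0,0],
    [0,0,0],
    [0,0,0],
    [0,0,0]
  ],
  "slide": [
    [0.4,0,15],
    [0.4,0,40],
    [0.4,0,65],
    [0.4,0,88],
    [0.4,0,103],
    [0.4,0,109],
    [0.4,0,109],
    [0.4,0,109],
    [0.4,0,109],
    [0.4,0,109],
    [0.4,0,109],
    [0.4,0,109],
    [0.4,0,109],
    [0.4,0,109],
    [0.4,0,109],
    [0.4,0,109],
    [0.4,0,109],
    [0.4,0,109],
    [0.4,0,109]
  ],
  "jaw": [85,85,85,75,65,55,48,42,36,32,29,26,22,20,20,20,20,20,20]
}}

```text
time_s: 24.13
eef_pos: [0.4973, -0.2302, 0.0471]
ee_rot: [3.141, 0.006, 0.002]
ft_force: [-0.1, 1.7, 5.5]
gripper_width: 0.0244
```

{"method": "drive_tool", "body": {
  "twist": [
    [0,0,0],
    [0,0,0],
    [0,0,0],
    [0,0,0]
  ],
  "slide": [
    [0,0,-2],
    [0,0,-6],
    [0,0,-10],
    [0,0,-10]
  ],
  "jaw": [20,20,20,20]
}}

```text
time_s: 24.47
eef_pos: [0.4972, -0.2303, 0.0569]
ee_rot: [3.141, 0.006, 0.002]
ft_force: [-0.2, -0.7, -2.2]
gripper_width: 0.0243
```

Run:
```python
from h import *
go((0.495,0.15,0.2),0)
p,W=cloud("side")
cv2.imwrite("pics/s5.png",cv2.resize(p[160:320,300:460],None,fx=3,fy=3))
```

```text
tcp [ 0.4972 -0.2303  0.0569] yaw 0.2 tilt [ 0.0011 -0.0004] j6 1.722 t 24.47 F [-0.2 -0.7 -2.2] w 24.3
slide [  -0.6 -380.2 -143.3] twist z 0.2
```

View pics/s5.png

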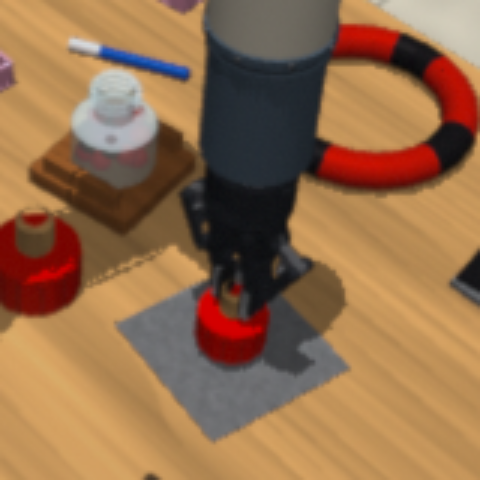

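The cap is held upright by its knob, just above the mat at crop (232,325). Lifting and carrying it towards the organiser.

{"method": "drive_tool", "body": {
  "twist": [
    [0,0,0],
    [0,0,0],
    [0,0,0],
    [0,0,0],
    [0,0,0],
    [0,0,0],
    [0,0,0],
    [0,0,0],
    [0,0,0],
    [0,0,0],
    [0,0,0],
    [0,0,0],
    [0,0,0],
    [0,0,0],
    [0,0,0],
    [0,0,0],
    [0,0,0],
    [0,0,0],
    [0,0,0],
    [0,0,0]
  ],
  "slide": [
    [0,0,-15],
    [0,0,-40],
    [0,0,-70],
    [0,0,-100],
    [2,-8,-125],
    [4,-25,-145],
    [7,-50,-150],
    [9,-77,-150],
    [11,-105,-150],
    [14,-135,-150],
    [17,-165,-150],
    [20,-195,-150],
    [23,-225,-150],
    [26,-255,-150],
    [29,-285,-150],
    [31,-312,-150],
    [33,-338,-150],
    [35,-358,-150],
    [36,-370,-150],
    [36,-370,-150]
  ],
  "jaw": [20,20,20,20,20,20,20,20,20,20,20,20,20,20,20,20,20,20,20,20]
}}

```text
time_s: 26.18
eef_pos: [0.5313, 0.142, 0.2055]
ee_rot: [-3.142, -0.009, 0.001]
ft_force: [-0.1, -0.3, -1.4]
gripper_width: 0.0241
```

Run:
```python
from h import *
go((0.535,0.21,0.2),0)
p,W=cloud("wrist","w6.png")
hsv=cv2.cvtColor(p,cv2.COLOR_BGR2HSV)
g=(abs(hsv[...,0].astype(int)-60)<20)&(hsv[...,1]>120)&(W[...,2]<.03)
q=W[g]
if len(q)>50: print("felt",q.mean(0).round(4),cv2.minAreaRect((q[:,:2]*1e3).astype(np.float32)),np.percentile(q,[2,98],axis=0).round(4).tolist(),len(q))
# organiser rim points
m=(W[...,2]>.028)&(W[...,2]<.036)&(abs(W[...,0]-.535)<.08)&(abs(W[...,1]-.295)<.17)
pk=(hsv[...,0]>140)&(hsv[...,0]<178)&(hsv[...,1]>25)
q=W[m&pk]
if len(q)>50: print("rim",cv2.minAreaRect((q[:,:2]*1e3).astype(np.float32)),np.nanpercentile(q,[.5,99.5],axis=0).round(4).tolist(),len(q))
print("cap pts",[np.round(x["at"],4).tolist() for x in landmark_of("wrist","cap")][:3],"felt lm",[np.round(x["at"],4).tolist() for x in landmark_of("wrist","felt")])
```

```text
tcp [0.5313 0.142  0.2055] yaw 0.3 tilt [-0.0008  0.    ] j6 1.031 t 26.18 F [-0.1 -0.3 -1.4] w 24.1
slide [  4.1 -68.    5.5] twist z 0.3
felt [0.5355 0.212  0.0068] ((460.61383056640625, 200.5278778076172), (230.83872985839844, 84.65959930419922), 8.473366737365723) [[0.4986, 0.1753, 0.0053], [0.5693, 0.2473, 0.0083]] 4905
rim ((535.2607421875, 297.21551513671875), (264.9940185546875, 90.09709930419922), 89.36368560791016) [[0.4906, 0.1647, 0.028], [0.5813, 0.4285, 0.0335]] 3837
cap pts [[0.5281, 0.141, 0.1655], [0.3632, 0.0494, 0.0034], [0.4125, -0.0612, -0.0003]] felt lm [[0.532, 0.2106, 0.003]]
```

View pics/w6.png

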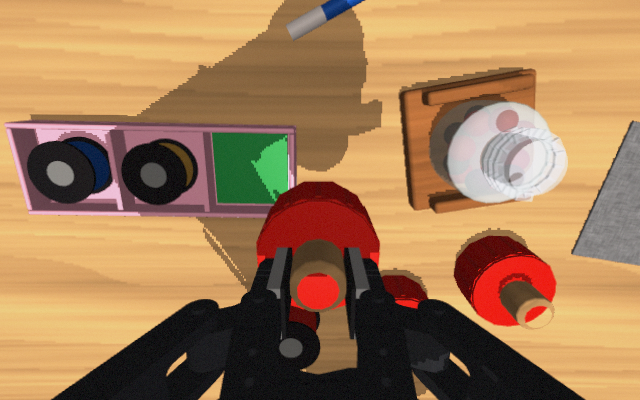

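The wrist picture shows the green felt in the compartment at (250,168), empty, next to the gold spool. The held cap is at (318,250). The rim fit (265 x 90 mm) matches the organiser. Target is (0.535, 0.2115).

{"method": "drive_tool", "body": {
  "twist": [
    [0,0,0],
    [0,0,0],
    [0,0,0],
    [0,0,0],
    [0,0,0],
    [0,0,0],
    [0,0,0],
    [0,0,0],
    [0,0,0],
    [0,0,0],
    [0,0,0],
    [0,0,0],
    [0,0,0],
    [0,0,0],
    [0,0,0],
    [0,0,0]
  ],
  "slide": [
    [1,-10,0],
    [2,-30,0],
    [3,-50,0],
    [3.7,-64,0],
    [3.7,-69.5,0],
    [3.7,-69.5,10],
    [3.7,-69.5,30],
    [3.7,-69.5,50],
    [3.7,-69.5,70],
    [3.7,-69.5,90],
    [3.7,-69.5,100],
    [3.7,-69.5,106],
    [3.7,-69.5,108],
    [3.7,-69.5,108],
    [3.7,-69.5,108],
    [3.7,-69.5,108]
  ],
  "jaw": [20,20,20,20,20,20,20,20,20,20,20,20,20,20,20,20]
}}

```text
time_s: 27.67
eef_pos: [0.5356, 0.2099, 0.0993]
ee_rot: [-3.141, -0.006, -0.003]
ft_force: [0.3, 0.1, -0.6]
gripper_width: 0.0242
```

Run:
```python
from h import *
go((0.535,0.2115,0.052),0)
p,W=cloud("top")
hsv=cv2.cvtColor(p,cv2.COLOR_BGR2HSV);red=((hsv[...,0]<8)|(hsv[...,0]>172))&(hsv[...,1]>140)
p,W=cloud("wrist");hsv=cv2.cvtColor(p,cv2.COLOR_BGR2HSV);red=((hsv[...,0]<8)|(hsv[...,0]>172))&(hsv[...,1]>140)
m=red&(np.hypot(W[...,0]-.535,W[...,1]-.2115)<.05)&(W[...,2]>.045);q=W[m]
print("cap pts",np.percentile(q,[1,50,99],axis=0).round(4).tolist(),len(q))
m=(W[...,2]>.028)&(W[...,2]<.036)&(abs(W[...,0]-.535)<.08)&(abs(W[...,1]-.295)<.17)&(hsv[...,0]>140)&(hsv[...,0]<178)&(hsv[...,1]>25)
print("rim",cv2.minAreaRect((W[m][:,:2]*1e3).astype(np.float32)))
p,d=capture("side");cv2.imwrite("pics/s7.png",cv2.resize(p[110:230,210:330],None,fx=4,fy=4))
```

```text
tcp [0.5356 0.2099 0.0993] yaw 0.2 tilt [0.002  0.0011] j6 0.929 t 27.67 F [ 0.3  0.1 -0.6] w 24.2
slide [-0.6 -1.5 47.3] twist z 0.2
cap pts [[0.5075, 0.1802, 0.0581], [0.5512, 0.2096, 0.0904], [0.5664, 0.2389, 0.1172]] 7831
rim ((535.0908813476562, 296.9891357421875), (263.8895263671875, 90.1434097290039), 89.49515533447266)
```

View pics/s7.png

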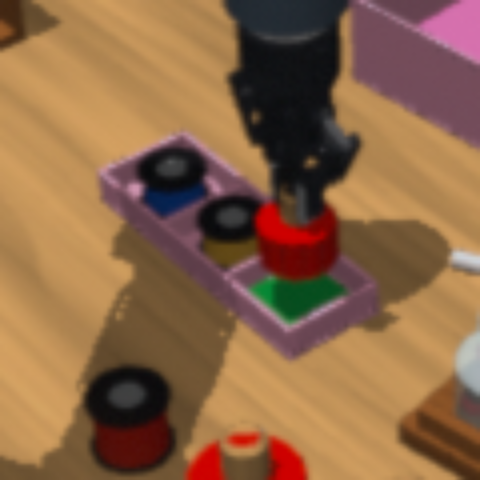

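The cap hangs upright over the green felt compartment at crop (298,240), clear of the gold spool. Lowering.

{"method": "drive_tool", "body": {
  "twist": [
    [0,0,0],
    [0,0,0],
    [0,0,0],
    [0,0,0],
    [0,0,0],
    [0,0,0],
    [0,0,0],
    [0,0,0],
    [0,0,0]
  ],
  "slide": [
    [0,-1.2,2],
    [0,-1.2,10],
    [0,-1.2,20],
    [0,-1.2,30],
    [0,-1.2,38],
    [0,-1.2,43],
    [0,-1.2,46],
    [0,-1.2,47],
    [0,-1.2,47]
  ],
  "jaw": [20,20,20,20,20,20,20,20,20]
}}

```text
time_s: 28.57
eef_pos: [0.5346, 0.2105, 0.0514]
ee_rot: [3.141, 0.006, -0.001]
ft_force: [0.3, -0.2, -1.8]
gripper_width: 0.0244
```

{"method": "drive_tool", "body": {
  "twist": [
    [0,0,0],
    [0,0,0],
    [0,0,0]
  ],
  "slide": [
    [0,0,0.5],
    [0,0,1],
    [0,0,1]
  ],
  "jaw": [20,20,20]
}}

```text
time_s: 28.82
eef_pos: [0.535, 0.2108, 0.0512]
ee_rot: [-3.142, -0.006, -0.001]
ft_force: [-4.2, -1.1, 6.1]
gripper_width: 0.0244
```

Contact with the felt: 6 N at the expected height. Releasing and retreating.

{"method": "drive_tool", "body": {
  "twist": [
    [0,0,0],
    [0,0,0],
    [0,0,0],
    [0,0,0],
    [0,0,0],
    [0,0,0],
    [0,0,0],
    [0,0,0],
    [0,0,0],
    [0,0,0],
    [0,0,0],
    [0,0,0],
    [0,0,0],
    [0,0,0],
    [0,0,0],
    [0,0,0]
  ],
  "slide": [
    [0,0,0],
    [0,0,0],
    [0,0,0],
    [0,0,0],
    [0,0,0],
    [0,0,-4],
    [0,0,-12],
    [0,0,-25],
    [0,0,-45],
    [0,0,-70],
    [0,0,-100],
    [0,0,-130],
    [0,0,-150],
    [0,0,-160],
    [0,0,-160],
    [0,0,-160]
  ],
  "jaw": [30,40,50,60,60,60,60,60,60,60,60,60,60,60,60,60]
}}

```text
time_s: 30.15
eef_pos: [0.5346, 0.2109, 0.2099]
ee_rot: [-3.141, -0.006, 0.0]
ft_force: [0.3, -0.4, -1.1]
gripper_width: 0.0598
```

Run:
```python
from h import *
go(None)
p,W=cloud("wrist")
for zl,zh in((.036,.047),(.064,.077)):
    m=(W[...,2]>zl)&(W[...,2]<zh)&(np.hypot(W[...,0]-.535,W[...,1]-.211)<.042);q=W[m]
    if len(q)>20:
        c,r=cv2.minEnclosingCircle((q[:,:2]*1e3).astype(np.float32));print(zl,np.round(c,1),round(2*r,1),q[:,2].mean().round(4),q[:,2].std().round(4),len(q))
p,d=capture("side");cv2.imwrite("pics/s8.png",cv2.resize(p[110:290,210:450],None,fx=3,fy=3))
```

```text
tcp [0.5346 0.2109 0.2099] yaw 0.2 tilt [-0.0002  0.0006] j6 0.927 t 30.15 F [ 0.3 -0.4 -1.1] w 59.8
0.036 [534.5 210.6] 63.9 0.0426 0.0011 2862
0.064 [534.5 210.8] 25.7 0.0694 0.0016 341
```

View pics/s8.png

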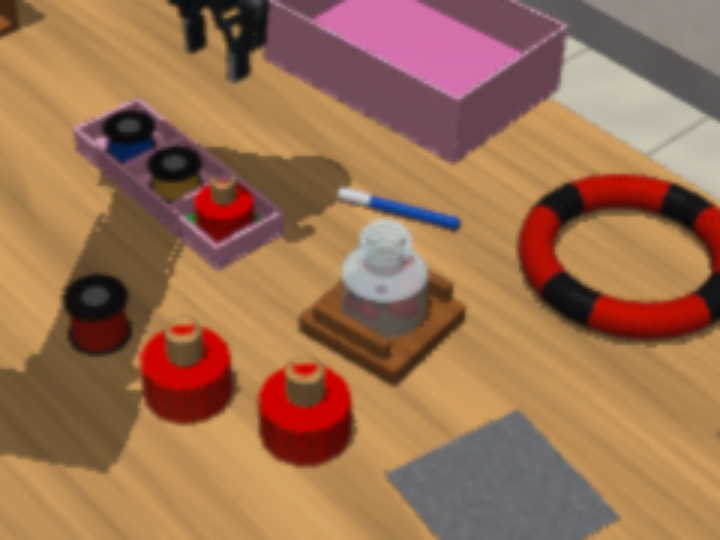

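The cap stands level on the felt at crop (223,205). Its top is at 43 mm, as expected, and nothing else has moved. Handing in.

```bash
python3 -c "
from rig import *
print(job_done())"
```

```text
the job is handed in; nothing more can be done
None
```

The job is done and handed in, at about 30 s of the 72 s allowed. I gripped the red cap by its rim and unscrewed it in two strokes, about 560° in all. I lifted it off, stood it on the mat and let go. Then I took it again by the knob and lowered it onto the green felt, releasing at about 6 N of contact.

**Last checks:**
- **Cap position:** its centre is at (0.5345, 0.2107), within about 1 mm of the compartment's centre.
- **Height and tilt:** its top is at 42.6 mm against 43 mm expected, and its surface is level, so it stands upright.
- **Other things:** the spools, jar, marker and the two larger caps look unmoved in the last picture. The scissors were outside that crop, so I did not check them at the end.
- **Forces:** every wrist-force reading was below 10 N. The readings came only at the end of each move.

The knob's top read about 2 mm low on the mat and on the felt. The networks' positions scattered by 2 to 5 mm, so I relied on the depth fits from the wrist camera. No check failed.

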